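Free a seized bottle stopper and bring the funnel arm over the mouth

ROBOT

A 7-joint arm with a two-finger parallel gripper is mounted at the origin on a cart in front of the work surface, level with it; the furniture and walls round the work are solid. World frame = base frame: x ahead of the robot, y to its left, z up, the work surface at z = 0. Lengths are in m, angles in rad, forces in N, time in s.
With the tool pointing down it reaches from about 0.425 to 0.925 m from the base axis. Payload 6.8 kg.
Tool frame: the origin (TCP) lies on the front face of the gripper's body, between the roots of the fingers; the fingertips stand 73 mm ahead of it and the grasp point (between the pads) lies 54 mm ahead of it; z points along the fingers, y is the direction in which the jaws open and shut (so a half turn about z gives the same grasp; the last joint's range is limited). The gripper opens to 85 mm and grips with 20 to 120 N. Pads are 22 mm wide; open, the fingers measure 114 mm over their backs; the gripper's body (76 mm by 85 mm) begins 54 mm behind the grasp point. The pads swing forward as they close: fully open they stand 13 mm farther back than shut.
Start: joints at [1.075, 0.477, 0.022, 1.555, -0.011, 1.109, -0.083], TCP at [0.255, -0.625, 0.304] pointing down, gripper open.
Joint ranges: [-2.96, 2.96], [-0.34, 2.1], [-1.41, 1.46], [0.24, 2.44], [-1.37, 4.51], [0.17, 1.92], [-2.96, 2.96]. Speed limits (rad/s): [2.39, 2.39, 3.14, 3.14, 3.14, 3.14, 3.14].

INTERFACE

Orientations are given as a rotation vector (axis times angle).
In Python, from bench import * gives the robot as it stands.
- The arm moves only by the tool jog_arm, never from a script. Its argument "plan" is a list of rows, each a list of 2 entries, a list of its own where there are three numbers: the shift along the world's x, y, z in cm, then the turn about the world's z in rad. In form: [[[tx, ty, tz], twist], ...]. A call has 1 to 12 rows; each row shifts and turns the commanded pose from where the row before left it; what a row does not reach is not made up. A row lasts 1/10 s, in which the tool goes at most 50 mm and 8.59 degrees, less where a joint would pass 70% of its speed; a pose out of reach is approached as far as the arm can. A call is refused whole if a number of a shift passes 5 or a number of a turn 0.15, either way. A call with a gripper value outside its range is refused whole. "hand" is the finger opening in cm, from 0 to 8.54, set as the call begins (left out, the last holds). The fingers move at their own pace and stop on an object; "grip_force" is the grip in N (left out, the last holds). Time passes only in rows, so rows that do not move let the fingers close. It gives the time, the measured TCP pose, the force and the opening at its end, in the units of the state.
- get_obs(): the state, without advancing time (a new reading comes with each control period).
- grab_frame(name): name is "scene" or "top" or "wrist"; returns the picture (420x560x3 uint8, red, green, blue); there is no depth.
- get_calibration(name): a dict with "intrinsics" (3x3 intrinsics, pixels), "k1" (the pictures are not rectified: a ray, as slopes to the right and down, at radius r is drawn at 1 + k1 r^2 times it, then the intrinsics apply), "xyz" and "orientation" of the camera in the world. Camera axes: x right, y down, z forward; pixel columns grow to the right and rows downward; lengths in m; the calibration is good to about 2 mm. A picture is of the moment at which its call begins: read the wrist's pose just before it. get_calibration takes no time and is no camera call; for the wrist camera it gives the pose at the moment of the call.
- hand_in(): hands the job in, once; it reports no verdict.
The state is a dict: "clock": time; "joints": joint angles; "qvel": joint speeds; "tau": joint torques, N m; "tcp_pos": TCP position; "orientation": TCP orientation; "contact_force": force on the tool from outside, world axes, zero at the start; "moment": the same for the moment, N m; "grip_width": finger opening in m.
Only numpy, scipy, OpenCV 4.12 (cv2) and the standard library are available. Lean on these libraries where they do the work, as an engineer would, in place of code of your own. Each camera call takes 0.05 s, during which the arm holds its last target. There are 200 camera calls.

TASK

The white stopper of the amber bottle has seized in its neck with dried salt, and a straight pull would only lift the bottle out of the filling stand. Leave the bottle down in its square recess and work the stopper out by twisting it back and forth while pulling, then set it down in the steel tray without dropping it. Then swing the stand's funnel arm round until the funnel is centred over the open bottle mouth and let go of it there; do not disturb the jar or the reagent bottle standing near.

Things in the scene. Friction and masses are not known exactly. Their poses are not given: they have to be found in the camera images.
- stand: Grey filling stand, fixed. Origin on the worktop under the centre of its square bottle recess, z up. The recess floor is 12 mm above the worktop; its walls (79 mm square inside, along the stand's x and y, 8 mm thick) reach 34 mm above the worktop.
- amber_bottle: Square amber glass bottle, 76 mm wide, 0.7 to 1 kg, loose, standing in the stand's recess, which keeps it from turning (1.5 mm play on each side). Origin at the centre of its underside, z up. Neck 47 mm across, lip 53 mm across, mouth (36 mm bore) 140 mm above the underside.
- bottle_mouth (a point): Centre of the bottle's mouth, level with the lip. The plug sticks here by friction of about 16 to 24 N in all (0.25 to 0.37 N m to turn it) against whichever way it slides: pulled straight it carries the bottle up, but while it is turning it needs little upward pull, as long as it rises much less than its surface turns.
- stopper: White stopper, 78 mm long, 60 g. Origin at the foot centre of its plug, z up its axis. Tapered plug, 27 mm across at the foot, 33 mm across 36 mm up; then a 43 mm collar (36 to 42 mm up) resting on the bottle's lip; above it to 77 mm a flat grip 40 mm wide along the stopper's x, 15 mm thick along its y: pinch it across y. Starts fully home, turned up to 0.5 rad either way from the bottle's axes.
- stopper_grip (a point): Where to pinch the stopper: on its axis, 66 mm above the foot of the plug, 11 mm below the top. After about 18 mm of rise the plug is loose; it is out at 36 mm. While seized, about 2.5 mm of rise for each 0.8 rad swing back or forth (0.4 rad to either side) leaves the bottle standing.
- swing_arm (a joint): Angle of the funnel arm about the vertical post, rad. 0: the funnel is over the recess centre; it grows as the arm swings away, clockwise seen from above (range -0.5 to 2.2, no stop at 0). The arm starts at 1.1 to 1.6. It is held by friction (about 0.18 N m) and stays where it is left.
- swing_handle (a point): Centre of the grasp zone of the black upright round handle on the arm (16 mm across, 51 mm tall; this point is 232 mm above the worktop, 12 mm below its top, 39 mm above its foot on the arm). It lies 75 mm from the post axis; the arm itself is a 10 mm rod centred 190 mm above the worktop.
- funnel_tip (a point): Centre of the lower end of the funnel's stem (12 mm across), 148 mm from the post axis, 162 mm above the worktop, 10 mm above the level of the bottle's mouth. The funnel's rim is 75 mm across, 216 mm above the worktop.
- steel_tray: Shallow steel tray, fixed, 130 mm along its x, 190 mm along its y, 20 mm tall, walls and floor 3 mm thick. Origin at the centre of its underside. It lies to the right of the stand.
- jar: Clear glass jar, 68 mm across, 103 mm tall, bystander standing behind and to the right of the stand. Origin at the centre of its underside.
- reagent_bottle: White reagent bottle with a red cap, 43 mm across, 88 mm tall, bystander standing in front and to the left of the stand. Origin at the centre of its underside.
- post_top (a point): Top centre of the stand's 13 mm steel post, 105 mm along the stand's +x and 105 mm along its +y from the recess centre, 214 mm above the worktop: the swing arm turns about this vertical axis.
Not all that is in view belongs to the job. What is shaped like the stopper but green is not meant.

How it is judged:
By the outcome, as a careful person would: the job done as asked, in the order asked, and still so for the second after the job is handed in, with the robot touching nothing.
It also fails if it takes over 70 s, if anything falls off the work surface, if the arm or the gripper's body presses on something with over 40 N, if the wrist force passes 120 N, or if a joint passes its speed limit or range.

## Working session

There is one attempt and no reset: what is moved stays moved. The work goes in short steps, Python scripts to look and compute and a tool call to move; the robot and the scene stay as the last step left them, time stands still between calls to the robot, and variables do not carry over. Pictures are saved under pics/ and viewed, about 8 in all and at most 12, crops included, and the job is handed in when it is done.

Besides the shell and the picture viewer there is one more tool, called after "Emit:" as name(argument=value, ...) on one line, values as JSON. jog_arm: Moves the arm, as the interface text tells. Its arguments: {"type":"object","properties":{"plan":{"type":"array","items":{"type":"array"}},"hand":{"type":"number"},"grip_force":{"type":"number"}},"required":["plan"]}

```bash
mkdir -p pics; ls; cat > h.py <<'E'
from bench import *
import numpy as np, cv2
from scipy.spatial.transform import Rotation as R
def ray(cal,u,v):
    K=np.array(cal["intrinsics"]);k=cal["k1"]
    d=np.array([(u-K[0,2])/K[0,0],(v-K[1,2])/K[1,1]]);p=d.copy()
    for _ in range(20): p=d/(1+k*(p@p))
    o=np.array(cal["orientation"]); M=R.from_rotvec(o).as_matrix() if o.size==3 else o
    return np.array(cal["xyz"]),M@np.array([p[0],p[1],1])
def onz(cal,u,v,z):
    c,d=ray(cal,u,v); return c+d*(z-c[2])/d[2]
def proj(cal,P):
    K=np.array(cal["intrinsics"]);o=np.array(cal["orientation"]); M=R.from_rotvec(o).as_matrix() if o.size==3 else o
    q=M.T@(np.array(P)-cal["xyz"]);s=q[:2]/q[2];s=s*(1+cal["k1"]*(s@s))
    return np.array([K[0,0]*s[0]+K[0,2],K[1,1]*s[1]+K[1,2]])
def tri(c1,p1,c2,p2):
    a,d=ray(c1,*p1);b,e=ray(c2,*p2)
    s=np.linalg.lstsq(np.c_[d,-e],b-a,rcond=None)[0]
    P,Q=a+s[0]*d,b+s[1]*e
    return (P+Q)/2,np.linalg.norm(P-Q)
def save(n,im): cv2.imwrite(f"pics/{n}.png",im[:,:,::-1])
E
python3 - <<'E'
from h import *
np.set_printoptions(precision=4,suppress=True)
print(get_obs())
for n in("scene","top"):
    im=grab_frame(n);save(n+"0",im);print(n,get_calibration(n))
E
```

```text
pics
{'clock': 0.0, 'joints': array([ 1.0749,  0.4778,  0.0224,  1.5564, -0.0115,  1.1093, -0.0831]), 'qvel': array([ 0.0016, -0.0013,  0.0005,  0.0014,  0.0001,  0.0019, -0.0008]), 'tau': array([ -0.0001, -59.645 ,   1.6076, -28.1193,   0.0125,   0.0094,
         0.    ]), 'tcp_pos': array([ 0.255 , -0.6245,  0.3029]), 'orientation': array([-3.081 , -0.605 ,  0.0007]), 'contact_force': array([-0.0348, -1.6676, -0.5894]), 'moment': array([ 0.0724,  0.0687, -0.0039]), 'grip_width': 0.0854047991997978}
scene {'intrinsics': array([[447.9074,   0.    , 280.8412],
       [  0.    , 447.9074, 198.3458],
       [  0.    ,   0.    ,   1.    ]]), 'k1': -0.051809130424555205, 'xyz': array([-0.0421,  0.3163,  0.8635]), 'orientation': array([-1.3023,  2.27  , -0.9095])}
top {'intrinsics': array([[471.5072,   0.    , 281.4098],
       [  0.    , 471.5072, 215.8944],
       [  0.    ,   0.    ,   1.    ]]), 'k1': -0.029056064466599335, 'xyz': array([ 0.4514, -0.0506,  1.3514]), 'orientation': array([-2.1662,  2.188 , -0.0705])}
```

View pics/scene0.png

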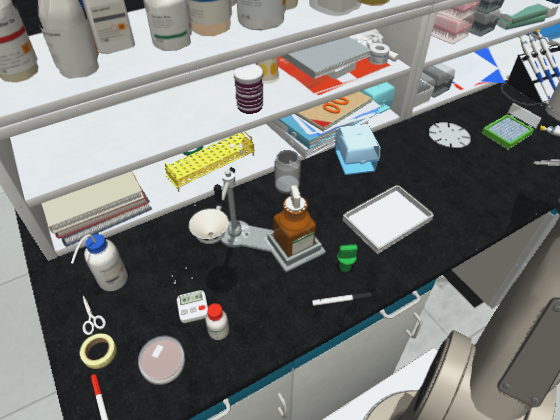

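View pics/top0.png

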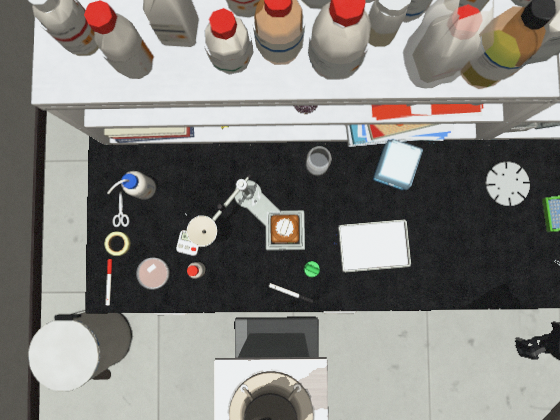

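The scene view shows the amber bottle with its white stopper at about (296,195), the funnel at (209,225), the post at (230,180) and the tray at (388,217). In the top view the stopper is at (284,228), the post top at (243,186), the funnel at (202,231) and the tray at (375,246). There are two stopper-like objects: the white one at top (284,228), in the amber bottle, and the green one at top (312,269), loose on the worktop. The white one is meant. I'll enlarge it and measure.

```bash
python3 - <<'E'
from h import *
np.set_printoptions(precision=4,suppress=True)
t=cv2.imread("pics/top0.png");s=cv2.imread("pics/scene0.png")
a=cv2.resize(t[140:290,170:330],None,fx=3.75,fy=3.75,interpolation=cv2.INTER_CUBIC)[:,:400*2]
b=cv2.resize(s[145:285,180:340],None,fx=2.5,fy=2.5,interpolation=cv2.INTER_CUBIC)
c=np.zeros((562,1000,3),np.uint8);c[:562,:600]=a[:562];c[:350,600:1000]=b
cv2.imwrite("pics/c0.png",cv2.resize(c,(800,450)))
ct,cs=get_calibration("top"),get_calibration("scene")
print("stand ctr est",onz(ct,285,230,.034),"post",onz(ct,243,186,.214), "stopper",onz(ct,284,228,.229),"tray",onz(ct,375,246,.01))
# tray
def big(m):
    cn,_=cv2.findContours(m.astype(np.uint8),0,2);return max(cn,key=cv2.contourArea)
g=t.min(2)>200; m=np.zeros_like(g);m[210:280,330:420]=g[210:280,330:420]
r=cv2.minAreaRect(big(m));print("tray",r,[onz(ct,*p,.02)[:2] for p in cv2.boxPoints(r)])
print(proj(ct,[.55,0,.034]),proj(ct,[.55,-.1,.034]))
E
```

```text
stand ctr est [ 0.5123 -0.0458  0.034 ] post [0.6122 0.0547 0.214 ] stopper [ 0.5081 -0.0441  0.229 ] tray [ 0.4654 -0.3005  0.01  ]
tray ((373.3768310546875, 245.55300903320312), (45.4315071105957, 65.69867706298828), 85.13549041748047) [array([ 0.5235, -0.1976]), array([ 0.5374, -0.3829]), array([ 0.4099, -0.3901]), array([ 0.3963, -0.206 ])]
[268.5386 216.7245] [304.2299 216.3527]
```

View pics/c0.png

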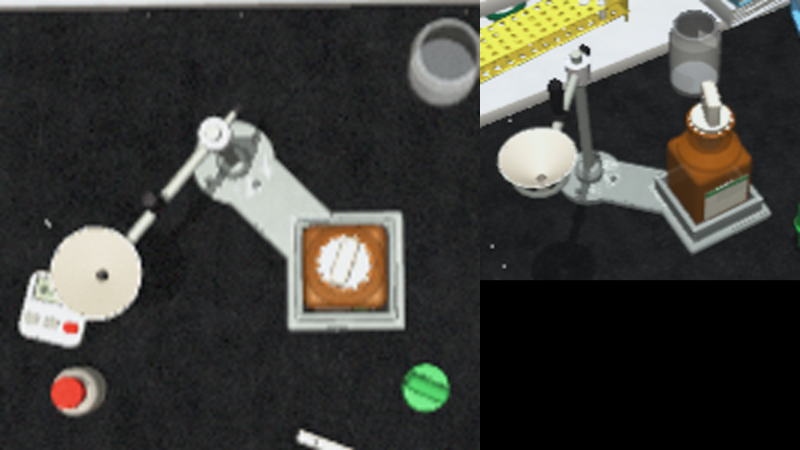

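The crop confirms it. The white stopper sits in the amber bottle at top (284.3,227.7), with its grip ridge at roughly -0.38 rad. The green one at (312,269) is loose and gets left alone. The post is at (241,184), the handle at (220,207) and the funnel at (202,231). Next I'll move above the stopper.

```bash
python3 - <<'E'
from h import *
np.set_printoptions(precision=4,suppress=True)
ct,cs=get_calibration("top"),get_calibration("scene")
print("stopper",onz(ct,284.3,227.7,.193),"post",onz(ct,241,184.3,.214),"stand",onz(ct,285.4,230,.034))
print("handle",onz(ct,220,206.7,.244),"funnel",onz(ct,202.3,230.7,.216))
c=get_calibration("wrist");o=get_obs();T=R.from_rotvec(o["orientation"])
print("cam in tool",T.inv().apply(c["xyz"]-o["tcp_pos"]),c["orientation"],c["intrinsics"])
E
```

```text
stopper [ 0.5106 -0.0447  0.193 ] post [0.6164 0.0596 0.214 ] stand [ 0.5123 -0.0469  0.034 ]
handle [0.5592 0.1065 0.244 ] funnel [0.5042 0.1534 0.216 ]
cam in tool [ 0.0769  0.0001 -0.0694] [ 2.3929 -1.6081 -0.2457] [[359.5498   0.     277.2839]
 [  0.     359.5498 211.9218]
 [  0.       0.       1.    ]]
```

Emit:
jog_arm(plan=[[[2, 4.5, 0.5], -0.06], [[2, 4.5, 0.5], -0.06], [[2, 4.5, 0.5], -0.06], [[2, 4.5, 0.5], -0.06], [[2, 4.5, 0.5], -0.06], [[2, 4.5, 0.5], -0.06], [[2, 4.5, 0.5], -0.06], [[2, 4.5, 0.5], -0.06], [[2, 4.5, 0.5], -0.06], [[2, 4.5, 0.5], -0.06], [[2, 4.5, 0.5], -0.06], [[2, 4.5, 0.5], -0.06]], hand=5, grip_force=60)

```text
clock: 1.3
tcp_pos: [0.4954, -0.083, 0.364]
orientation: [3.097, -0.524, -0.0]
contact_force: [1.4, -0.1, -0.6]
grip_width: 0.0498
```

Emit:
jog_arm(plan=[[[1.5, 3.8, -1.0], 0], [[0, 0, 0], 0]])

```text
clock: 1.5
tcp_pos: [0.5111, -0.0402, 0.3529]
orientation: [-3.098, 0.504, 0.002]
contact_force: [-1.2, 0.0, -0.3]
grip_width: 0.05
```

```bash
python3 - <<'E'
from h import *
np.set_printoptions(precision=4,suppress=True)
o=get_obs();print(o["tcp_pos"],o["orientation"],o["joints"])
c=get_calibration("wrist");im=grab_frame("wrist");save("w1",im);np.save("w1.npy",c,allow_pickle=True)
print(proj(c,[.5106,-.0447,.193]),c)
E
```

```text
[ 0.5111 -0.0402  0.3529] [-3.0982  0.5037  0.002 ] [ 0.1993  0.1788 -0.2734  1.8629  0.0504  1.1075 -1.9856]
[285.6751 218.1665] {'intrinsics': array([[359.5498,   0.    , 277.2839],
       [  0.    , 359.5498, 211.9218],
       [  0.    ,   0.    ,   1.    ]]), 'k1': -0.04478068277190617, 'xyz': array([ 0.5841, -0.0641,  0.4222]), 'orientation': array([ 1.721 , -2.3898, -0.3668])}
```

View pics/w1.png

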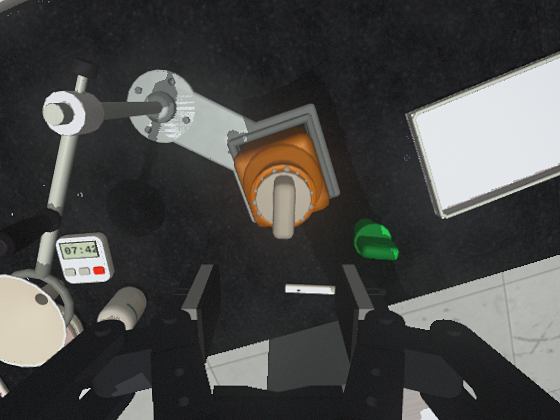

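The wrist view shows the stopper's grip ridge at columns 274–295, rows 178–238, on its collar at about (281,197). The post top is at (58,112), the tray at right, and the green decoy at (376,240). I'll fit the collar and the ridge sides numerically.

```bash
python3 - <<'E'
from h import *
np.set_printoptions(precision=4,suppress=True)
c=np.load("w1.npy",allow_pickle=True).item()
im=cv2.imread("pics/w1.png")
hsv=cv2.cvtColor(im,cv2.COLOR_BGR2HSV)
m=((hsv[:,:,1]<60)&(hsv[:,:,2]>110)).astype(np.uint8);m[:150]=0;m[250:]=0;m[:,:240]=0;m[:,:][:,325:]=0
n,l,s,ce=cv2.connectedComponentsWithStats(m);i=l[195,284];print(s[i],ce[i])
# model overlay
def draw(x,y,a,col,im):
    ca,sa=np.cos(a),np.sin(a)
    W=lambda u,v,z:proj(c,[x+u*ca-v*sa,y+u*sa+v*ca,z])
    cv2.polylines(im,[np.int32([ (W(u,v,.193)-[240,150])*8 for u,v in((-.02,-.0075),(.02,-.0075),(.02,.0075),(-.02,.0075))])],1,col,1)
    for r,z in((.0215,.158),(.0265,.152)):
        cv2.polylines(im,[np.int32([(W(r*np.cos(t),r*np.sin(t),z)-[240,150])*8 for t in np.linspace(0,6.28,60)])],1,col,1)
z=cv2.resize(im[150:225+20,240:325],None,fx=8,fy=8,interpolation=cv2.INTER_CUBIC)
draw(.5106,-.0447,-.35,(0,0,255),z)
z=z[:,:];cv2.imwrite("pics/o1.png",cv2.resize(z,None,fx=.78,fy=.78))
E
```

```text
[ 253  167   60   72 2524] [282.9861 201.8697]
```

View pics/o1.png

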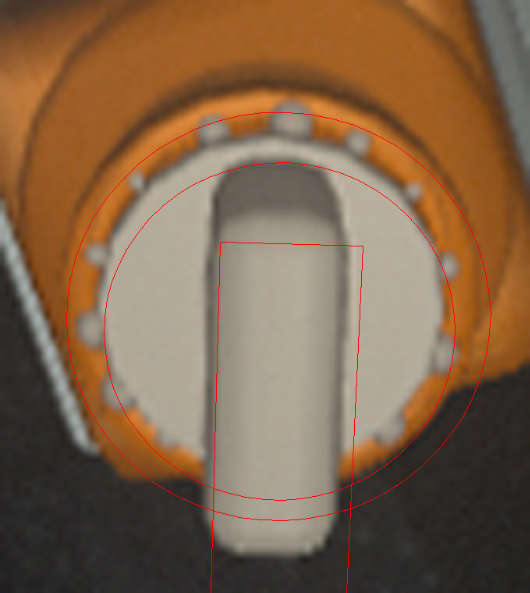

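```bash
python3 - <<'E'
from h import *
np.set_printoptions(precision=4,suppress=True)
c=np.load("w1.npy",allow_pickle=True).item()
p=proj(c,[.5106,-.0447,.158])+[-1.4,-3.8];print("collar",onz(c,*p,.158))
p=proj(c,[.5106,-.0447,.193])+[-1.7,-4.3];print("grip",onz(c,*p,.193))
print("post",onz(c,58,112,.214))
print(get_obs()["tcp_pos"])
E
```

```text
collar [ 0.5138 -0.0446  0.158 ]
grip [ 0.5138 -0.0446  0.193 ]
post [0.6189 0.0568 0.214 ]
[ 0.5104 -0.0438  0.3531]
```

Emit:
jog_arm(plan=[[[0.26, -0.08, -2.0], -0.03], [[0, 0, -3.0], 0], [[0, 0, -3.0], 0], [[0, 0, -2.5], 0], [[0, 0, -1.2], 0], [[0, 0, 0], 0], [[0, 0, 0], 0]])

```text
clock: 2.25
tcp_pos: [0.5132, -0.0483, 0.2377]
orientation: [3.09, -0.567, 0.001]
contact_force: [0.1, -0.1, -0.4]
grip_width: 0.0501
```

Emit:
jog_arm(plan=[[[0, 0, 0], 0], [[0, 0, 0], 0], [[0, 0, 0], 0], [[0, 0, 0], 0], [[0, 0, 0], 0], [[0, 0, 0], 0], [[0, 0, 0], 0]], hand=0, grip_force=70)

```text
clock: 2.95
tcp_pos: [0.5138, -0.0468, 0.2379]
orientation: [-3.089, 0.564, -0.004]
contact_force: [0.3, 3.8, 5.8]
grip_width: 0.014
```

```bash
python3 - <<'E'
from h import *
np.set_printoptions(precision=4,suppress=True)
o=get_obs();print(o)
print("x angle",2*np.arctan(o["orientation"][1]/o["orientation"][0]))
save("s2",grab_frame("scene"))
E
```

```text
{'clock': 2.95, 'joints': array([ 0.1862,  0.3089, -0.2572,  1.9854,  0.1016,  0.8569, -2.058 ]), 'qvel': array([-0.0013,  0.0015, -0.0004,  0.    ,  0.0003,  0.0006,  0.0006]), 'tau': array([  1.8804, -41.0611,   0.6746, -20.9904,   0.9479,   0.3908,
         0.0741]), 'tcp_pos': array([ 0.5138, -0.0468,  0.2379]), 'orientation': array([-3.0892,  0.5645, -0.0036]), 'contact_force': array([0.2763, 3.8348, 5.8406]), 'moment': array([ 0.8316, -0.1218, -0.051 ]), 'grip_width': 0.013985483132712724}
x angle -0.361468842616371
```

Emit:
jog_arm(plan=[[[0, 0.15, 0], 0], [[0, 0, 0], 0.1], [[0, 0, 0.02], 0.1], [[0, 0, 0.03], 0.1], [[0, 0, 0.03], 0.1], [[0, 0, 0], 0]], grip_force=90)

```text
clock: 3.6
tcp_pos: [0.5128, -0.0462, 0.2376]
orientation: [-3.141, -0.061, 0.0]
contact_force: [0.8, 1.8, 0.5]
grip_width: 0.0136
```

Emit:
jog_arm(plan=[[[0, 0, 0], -0.1], [[0, 0, 0.025], -0.1], [[0, 0, 0.03], -0.1], [[0, 0, 0.03], -0.1], [[0, 0, 0.03], -0.1], [[0, 0, 0.03], -0.1], [[0, 0, 0.03], -0.1], [[0, 0, 0.03], -0.1]])

```text
clock: 4.4
tcp_pos: [0.5123, -0.047, 0.2391]
orientation: [2.911, -1.178, -0.001]
contact_force: [1.4, 0.5, -1.9]
grip_width: 0.0132
```

```bash
python3 - <<'E'
from h import *
np.set_printoptions(precision=4,suppress=True)
o=get_obs();print(o)
print("x angle",2*np.arctan(o["orientation"][1]/o["orientation"][0]))
c=get_calibration("wrist");im=grab_frame("wrist")
a=cv2.imread("pics/s2.png")[130:270,200:360];b=grab_frame("scene")[130:270,200:360,::-1]
v=np.zeros((600,800,3),np.uint8);v[:350,:400]=cv2.resize(a,(400,350));v[:350,400:]=cv2.resize(b,(400,350))
v[350:,:400]=cv2.resize(im[:,:,::-1],(400,300))[:250]
cv2.imwrite("pics/v2.png",v)
E
```

```text
{'clock': 4.4, 'joints': array([ 0.1215,  0.3006, -0.1807,  1.9898,  0.072 ,  0.8586, -2.4382]), 'qvel': array([-0.1544, -0.0169,  0.1847,  0.0075, -0.0726, -0.0037, -0.9225]), 'tau': array([  1.125 , -44.6831,  -1.1577, -23.5815,  -0.1541,   0.4325,
         1.0153]), 'tcp_pos': array([ 0.5123, -0.047 ,  0.2391]), 'orientation': array([ 2.9106, -1.1776, -0.0014]), 'contact_force': array([ 1.3844,  0.4514, -1.8757]), 'moment': array([-0.0819, -0.3274,  0.2122]), 'grip_width': 0.013244324074673587}
x angle -0.768926153015789
```

View pics/v2.png

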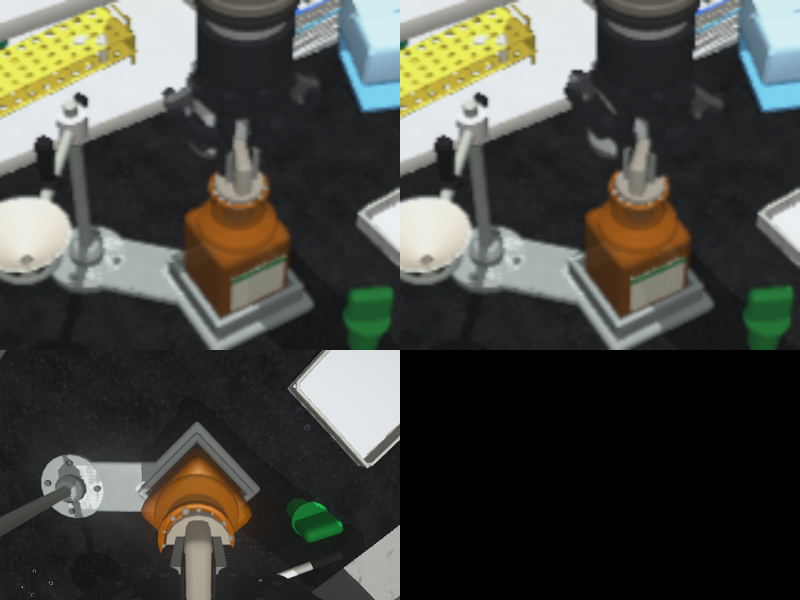

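The pads hold the ridge and the stopper turns with the tool. The bottle is still down in its recess, with the same outline as before. I'll keep twisting.

Emit:
jog_arm(plan=[[[0, 0, 0], 0.1], [[0, 0, 0.025], 0.1], [[0, 0, 0.03], 0.1], [[0, 0, 0.03], 0.1], [[0, 0, 0.03], 0.1], [[0, 0, 0.03], 0.1], [[0, 0, 0.03], 0.1], [[0, 0, 0.03], 0.1]])

```text
clock: 5.3
tcp_pos: [0.5128, -0.0461, 0.2415]
orientation: [-3.14, -0.067, 0.0]
contact_force: [2.4, 2.4, -1.6]
grip_width: 0.0135
```

Emit:
jog_arm(plan=[[[0, 0, 0], -0.1], [[0, 0, 0.025], -0.1], [[0, 0, 0.03], -0.1], [[0, 0, 0.03], -0.1], [[0, 0, 0.03], -0.1], [[0, 0, 0.03], -0.1], [[0, 0, 0.03], -0.1], [[0, 0, 0.03], -0.1]])

```text
clock: 6.1
tcp_pos: [0.5123, -0.0467, 0.2433]
orientation: [2.913, -1.172, -0.002]
contact_force: [0.6, -0.3, -2.1]
grip_width: 0.0135
```

Emit:
jog_arm(plan=[[[0, 0, 0], 0.1], [[0, 0, 0.025], 0.1], [[0, 0, 0.03], 0.1], [[0, 0, 0.03], 0.1], [[0, 0, 0.03], 0.1], [[0, 0, 0.03], 0.1], [[0, 0, 0.03], 0.1], [[0, 0, 0.03], 0.1]])

```text
clock: 6.9
tcp_pos: [0.5128, -0.0461, 0.2456]
orientation: [-3.141, -0.067, 0.0]
contact_force: [2.1, 1.4, -1.6]
grip_width: 0.0133
```

Emit:
jog_arm(plan=[[[0, 0, 0], -0.1], [[0, 0, 0.025], -0.1], [[0, 0, 0.03], -0.1], [[0, 0, 0.03], -0.1], [[0, 0, 0.03], -0.1], [[0, 0, 0.03], -0.1], [[0, 0, 0.03], -0.1], [[0, 0, 0.03], -0.1]])

```text
clock: 7.7
tcp_pos: [0.5124, -0.0468, 0.2475]
orientation: [2.913, -1.172, -0.001]
contact_force: [0.8, -0.5, -2.0]
grip_width: 0.0136
```

```bash
python3 - <<'E'
from h import *
np.set_printoptions(precision=4,suppress=True)
o=get_obs();print(o["tcp_pos"],o["moment"],o["contact_force"],o["grip_width"])
a=cv2.imread("pics/s2.png");b=grab_frame("scene")[:,:,::-1];cv2.imwrite("pics/s3.png",b)
for im in(a,b):
    # label top-edge rows and lower label edge: compare bottle region shift
    pass
g=lambda i:np.float32(cv2.cvtColor(i,cv2.COLOR_BGR2GRAY)[222:262,268:322])
print(cv2.phaseCorrelate(g(a),g(np.ascontiguousarray(b)),cv2.createHanningWindow((54,40),5)))
cs=get_calibration("scene");print("px per 10mm up",proj(cs,[.51,-.045,.06])-proj(cs,[.51,-.045,.05]))
E
```

```text
[ 0.5124 -0.0468  0.2475] [-0.1843 -0.1971  0.1834] [ 0.765  -0.5179 -1.9864] 0.013559617612662557
((0.09865703212488697, 0.06150189016276997), 0.9616822154433639)
px per 10mm up [ 0.1015 -2.7266]
```

The stopper has risen about 10 mm and the bottle has not moved (image shift under 0.1 px). I'll continue.

Emit:
jog_arm(plan=[[[0, 0, 0], 0.1], [[0, 0, 0.025], 0.1], [[0, 0, 0.03], 0.1], [[0, 0, 0.03], 0.1], [[0, 0, 0.03], 0.1], [[0, 0, 0.03], 0.1], [[0, 0, 0.03], 0.1], [[0, 0, 0.03], 0.1]])

```text
clock: 8.55
tcp_pos: [0.5129, -0.046, 0.2498]
orientation: [-3.14, -0.07, -0.0]
contact_force: [2.9, 1.3, -1.8]
grip_width: 0.0136
```

Emit:
jog_arm(plan=[[[0, 0, 0], -0.1], [[0, 0, 0.025], -0.1], [[0, 0, 0.03], -0.1], [[0, 0, 0.03], -0.1], [[0, 0, 0.03], -0.1], [[0, 0, 0.03], -0.1], [[0, 0, 0.03], -0.1], [[0, 0, 0.03], -0.1]])

```text
clock: 9.35
tcp_pos: [0.5125, -0.0468, 0.2517]
orientation: [2.914, -1.17, -0.001]
contact_force: [1.4, -0.4, -1.3]
grip_width: 0.0135
```

Emit:
jog_arm(plan=[[[0, 0, 0], 0.1], [[0, 0, 0.025], 0.1], [[0, 0, 0.03], 0.1], [[0, 0, 0.03], 0.1], [[0, 0, 0.03], 0.1], [[0, 0, 0.03], 0.1], [[0, 0, 0.03], 0.1], [[0, 0, 0.03], 0.1]])

```text
clock: 10.15
tcp_pos: [0.513, -0.0461, 0.2539]
orientation: [-3.14, -0.07, -0.001]
contact_force: [1.5, 1.6, -2.3]
grip_width: 0.0137
```

Emit:
jog_arm(plan=[[[0, 0, 0], -0.1], [[0, 0, 0.025], -0.1], [[0, 0, 0.03], -0.1], [[0, 0, 0.03], -0.1], [[0, 0, 0.03], -0.1], [[0, 0, 0.03], -0.1], [[0, 0, 0.03], -0.1], [[0, 0, 0.03], -0.1]])

```text
clock: 10.95
tcp_pos: [0.5126, -0.0469, 0.2559]
orientation: [2.914, -1.171, -0.001]
contact_force: [0.6, -0.6, -1.8]
grip_width: 0.0133
```

Emit:
jog_arm(plan=[[[0, 0, 0], 0.1], [[0, 0, 0.025], 0.1], [[0, 0, 0.03], 0.1], [[0, 0, 0.03], 0.1], [[0, 0, 0.03], 0.1], [[0, 0, 0.03], 0.1], [[0, 0, 0.03], 0.1], [[0, 0, 0.03], 0.1]])

```text
clock: 11.75
tcp_pos: [0.5129, -0.0462, 0.2582]
orientation: [-3.141, -0.07, -0.0]
contact_force: [1.6, 1.3, -0.4]
grip_width: 0.0139
```

Emit:
jog_arm(plan=[[[0, 0, 0], -0.1], [[0, 0, 0.025], -0.1], [[0, 0, 0.03], -0.1], [[0, 0, 0.03], -0.1], [[0, 0, 0], 0], [[0, 0, 0.1], 0], [[0, 0, 0.1], 0], [[0, 0, 0], 0]])

```text
clock: 12.55
tcp_pos: [0.5127, -0.0463, 0.2611]
orientation: [3.09, -0.563, -0.001]
contact_force: [-0.0, -0.7, 0.3]
grip_width: 0.0138
```

```bash
python3 - <<'E'
from h import *
np.set_printoptions(precision=4,suppress=True)
o=get_obs();print(o["tcp_pos"],o["moment"],o["contact_force"],o["grip_width"])
a=cv2.imread("pics/s2.png");b=grab_frame("scene")[:,:,::-1];cv2.imwrite("pics/s4.png",b)
g=lambda i:np.float32(cv2.cvtColor(i,cv2.COLOR_BGR2GRAY)[222:262,268:322])
print(cv2.phaseCorrelate(g(a),g(np.ascontiguousarray(b)),cv2.createHanningWindow((54,40),5)))
E
```

```text
[ 0.5127 -0.0463  0.2611] [-0.0705 -0.084  -0.0324] [-0.0331 -0.7243  0.3399] 0.013762378499413863
((0.28760158967344296, -0.37270094867304593), 1.0213254910928231)
```

Emit:
jog_arm(plan=[[[0, 0, 0.2], 0], [[0, 0, 0.2], 0], [[0, 0, 0.2], 0], [[0, 0, 0.3], 0], [[0, 0, 0.3], 0], [[0, 0, 0.3], 0], [[0, 0, 0.5], 0], [[0, 0, 1], 0], [[0, 0, 1.5], 0], [[0, 0, 1.5], 0], [[0, 0, 1], 0], [[0, 0, 0], 0]])

```text
clock: 13.8
tcp_pos: [0.5136, -0.0461, 0.3329]
orientation: [-3.09, 0.566, -0.005]
contact_force: [-0.3, -0.1, 0.0]
grip_width: 0.0137
```

```bash
python3 - <<'E'
from h import *
np.set_printoptions(precision=4,suppress=True)
o=get_obs();print(o["tcp_pos"],o["joints"],o["contact_force"],o["grip_width"])
a=cv2.imread("pics/s2.png");b=np.ascontiguousarray(grab_frame("scene")[:,:,::-1]);cv2.imwrite("pics/s5.png",b)
g=lambda i:np.float32(cv2.cvtColor(i,cv2.COLOR_BGR2GRAY)[222:262,268:322])
print(cv2.phaseCorrelate(g(a),g(b),cv2.createHanningWindow((54,40),5)))
w=grab_frame("wrist")[:,:,::-1]
v=np.zeros((400,800,3),np.uint8);v[:,:400]=cv2.resize(b[110:280,190:360],(400,400));v[:300,400:]=cv2.resize(w,(400,300));cv2.imwrite("pics/v5.png",v)
E
```

```text
[ 0.5136 -0.0461  0.3329] [ 0.1964  0.1994 -0.2611  1.8852  0.059   1.0611 -2.0216] [-0.2723 -0.1137  0.0167] 0.013674275246468833
((0.24279674062196932, -0.3433990358545387), 0.9992638481987848)
```

View pics/v5.png

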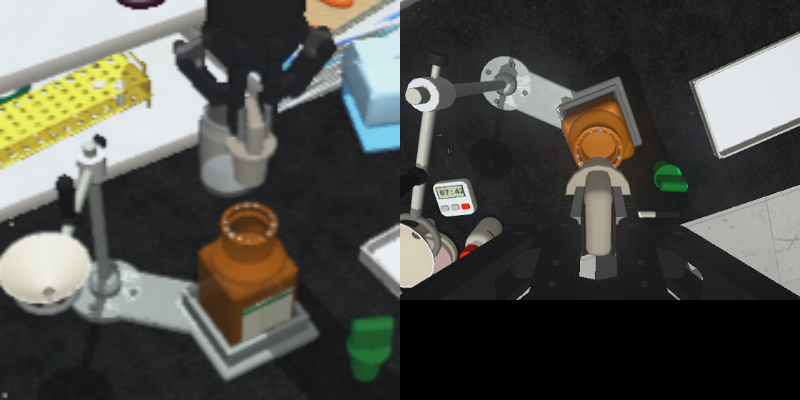

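The stopper is out and hanging in the pads. The bottle still stands in its recess with its mouth open, at crop (248,220). Now I'll carry the stopper to the tray.

Emit:
jog_arm(plan=[[[-0.2, -1.5, 0], 0], [[-0.6, -3.2, 0], 0], [[-0.6, -3.2, 0], 0], [[-0.6, -3.2, 0], 0], [[-0.6, -3.2, -1], 0], [[-0.6, -3.2, -1.5], 0], [[-0.6, -3.2, -2], 0], [[-0.4, -2.5, -2.5], 0], [[-0.2, -1.6, -3], 0], [[0, 0, -3], 0], [[0, 0, -3], 0], [[0, 0, 0], 0]])

```text
clock: 15.1
tcp_pos: [0.466, -0.2928, 0.1666]
orientation: [-3.087, 0.565, 0.014]
contact_force: [0.5, 0.9, -0.4]
grip_width: 0.0137
```

```bash
python3 - <<'E'
from h import *
np.set_printoptions(precision=4,suppress=True)
o=get_obs();print(o["tcp_pos"],o["joints"],o["contact_force"],o["grip_width"])
E
```

```text
[ 0.466  -0.2928  0.1666] [ 0.5244  0.4529 -0.0964  1.9609  0.0619  0.7399 -1.5415] [ 0.475   0.893  -0.3544] 0.013747181076922655
```

Emit:
jog_arm(plan=[[[0, 0, -1.5], 0], [[0, 0, -1.2], 0], [[0, 0, -0.6], 0], [[0, 0, 0], 0], [[0, 0, 0], 0]])

```text
clock: 15.6
tcp_pos: [0.4691, -0.2943, 0.1386]
orientation: [3.09, -0.566, 0.001]
contact_force: [-0.4, 0.4, -0.4]
grip_width: 0.0139
```

Emit:
jog_arm(plan=[[[0, 0, -0.15], 0], [[0, 0, -0.1], 0], [[0, 0, -0.1], 0], [[0, 0, 0], 0]])

```text
clock: 16.0
tcp_pos: [0.4688, -0.2942, 0.1346]
orientation: [3.09, -0.566, -0.0]
contact_force: [0.2, 0.2, -1.0]
grip_width: 0.0133
```

Emit:
jog_arm(plan=[[[0, 0, -0.2], 0], [[0, 0, -0.2], 0], [[0, 0, -0.1], 0], [[0, 0, -0.1], 0], [[0, 0, -0.1], 0], [[0, 0, 0], 0]])

```text
clock: 16.6
tcp_pos: [0.4688, -0.2941, 0.1274]
orientation: [-3.09, 0.566, 0.0]
contact_force: [0.3, -1.0, -0.4]
grip_width: 0.0133
```

Emit:
jog_arm(plan=[[[0, 0, -0.1], 0], [[0, 0, -0.1], 0], [[0, 0, 0], 0]])

```text
clock: 16.9
tcp_pos: [0.4688, -0.2942, 0.1254]
orientation: [-3.09, 0.566, 0.0]
contact_force: [0.2, -0.3, -0.1]
grip_width: 0.0134
```

Emit:
jog_arm(plan=[[[0, 0, -0.1], 0], [[0, 0, 0], 0]])

```text
clock: 17.1
tcp_pos: [0.469, -0.2942, 0.1251]
orientation: [3.09, -0.566, 0.0]
contact_force: [-1.1, 0.6, 4.4]
grip_width: 0.0136
```

Emit:
jog_arm(plan=[[[0, 0, -0.1], 0], [[0, 0, 0], 0]])

```text
clock: 17.3
tcp_pos: [0.4691, -0.2942, 0.125]
orientation: [3.09, -0.566, 0.001]
contact_force: [-4.0, 1.9, 13.4]
grip_width: 0.0131
```

Emit:
jog_arm(plan=[[[0, 0, 0.12], 0], [[0, 0, 0], 0]], grip_force=20)

```text
clock: 17.5
tcp_pos: [0.4691, -0.2943, 0.125]
orientation: [3.09, -0.566, 0.001]
contact_force: [-0.6, 0.3, 5.4]
grip_width: 0.0138
```

Emit:
jog_arm(plan=[[[0, 0, 0], 0], [[0, 0, 0], 0], [[0, 0, 0], 0]], hand=2.2)

```text
clock: 17.8
tcp_pos: [0.4688, -0.2942, 0.1246]
orientation: [-3.09, 0.566, 0.0]
contact_force: [-0.6, -0.3, -0.3]
grip_width: 0.0221
```

Emit:
jog_arm(plan=[[[0, 0, 0], 0], [[0, 0, 0], 0], [[0, 0, 0], 0], [[0, 0, 0.5], 0], [[0, 0, 1.0], 0], [[0, 0, 2.0], 0], [[0, 0, 3], 0], [[0, 0, 4], 0], [[0, 0, 4], 0], [[0, 0, 2], 0]], hand=4.5)

```text
clock: 18.8
tcp_pos: [0.4699, -0.2947, 0.2946]
orientation: [3.088, -0.566, 0.009]
contact_force: [-0.2, -1.3, -0.2]
grip_width: 0.045
```

```bash
python3 - <<'E'
from h import *
np.set_printoptions(precision=4,suppress=True)
o=get_obs();print(o["tcp_pos"],o["joints"])
b=grab_frame("scene")[:,:,::-1];cv2.imwrite("pics/s6.png",b);cw=get_calibration("wrist");w=grab_frame("wrist")[:,:,::-1]
t=grab_frame("top");cv2.imwrite("pics/t6.png",t[:,:,::-1])
v=np.zeros((600,800,3),np.uint8);v[:300,:400]=cv2.resize(b[150:270,300:460],(400,300));v[:300,400:]=cv2.resize(w,(400,300))
v[300:,:400]=cv2.resize(t[140:260,170:330,::-1],(400,300),interpolation=cv2.INTER_CUBIC);v[300:,400:]=cv2.resize(b[140:280,180:360],(400,300),interpolation=cv2.INTER_CUBIC);cv2.imwrite("pics/v6.png",v)
E
```

```text
[ 0.4699 -0.2947  0.2946] [ 0.5319  0.2911 -0.1024  1.8545  0.0354  0.9917 -1.5184]
```

View pics/v6.png

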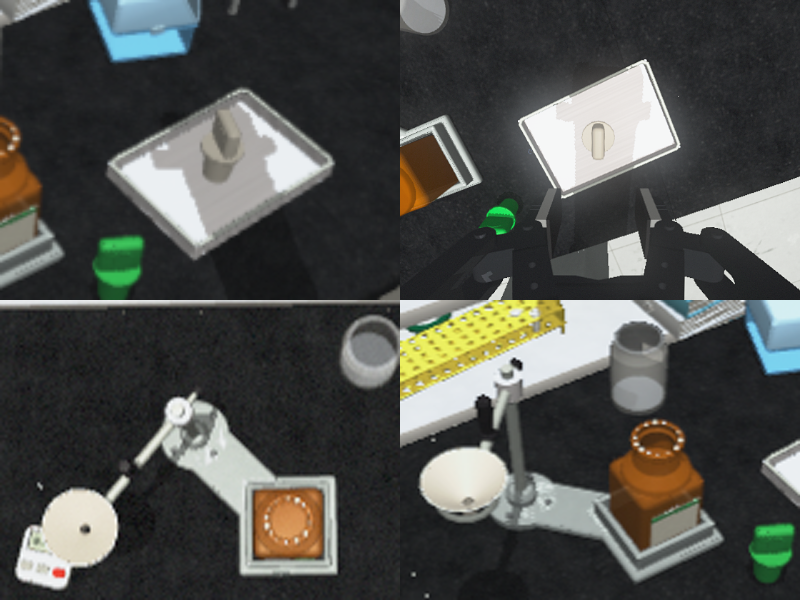

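The stopper stands upright in the tray at (598,140) in the wrist panel, the bottle mouth is open, and the jar and reagent bottle are untouched. The arm is at about 1.48 rad, with the handle near (0.560, 0.106). I'll go above it and take one close look.

Emit:
jog_arm(plan=[[[0.5, 2, 2], 0], [[0.8, 4, 2], -0.03], [[0.8, 4, 2], -0.03], [[0.8, 4, 2], -0.03], [[0.8, 4, 0.5], -0.03], [[0.8, 4, 0], -0.03], [[0.8, 4, 0], -0.03], [[0.8, 4, 0], -0.03], [[0.8, 4, 0], -0.03], [[0.8, 3, 0], -0.03], [[0.8, 2, 0], -0.04], [[0.5, 1, 0], -0.05]], hand=5)

```text
clock: 20.15
tcp_pos: [0.5584, 0.1084, 0.3733]
orientation: [2.939, -1.107, -0.004]
contact_force: [-0.7, -0.6, -0.1]
grip_width: 0.0501
```

Emit:
jog_arm(plan=[[[0, 0, 0], 0], [[0, 0, 0], 0]])

```text
clock: 20.35
tcp_pos: [0.5584, 0.1052, 0.3737]
orientation: [2.938, -1.108, -0.002]
contact_force: [-0.2, -0.1, -0.9]
grip_width: 0.05
```

```bash
python3 - <<'E'
from h import *
np.set_printoptions(precision=4,suppress=True)
o=get_obs();print(o["tcp_pos"],o["joints"],2*np.arctan(o["orientation"][1]/o["orientation"][0]))
c=get_calibration("wrist");im=grab_frame("wrist");save("w7",im);np.save("w7.npy",c,allow_pickle=True)
print(c["xyz"],"pred post",proj(c,[.618,.058,.214]),"handle top",proj(c,[.5605,.106,.244]),"funnel",proj(c,[.5046,.153,.216]),"mouth",proj(c,[.5135,-.0455,.152]))
E
```

```text
[0.5584 0.1052 0.3737] [-0.0409  0.2622 -0.3111  1.7121  0.086   1.1828 -2.6666] -0.7209816718888288
[0.6165 0.0556 0.4431] pred post [272.2549 101.267 ] handle top [275.4537 233.5252] funnel [278.0079 313.7413] mouth [458.1014 115.5601]
```

View pics/w7.png

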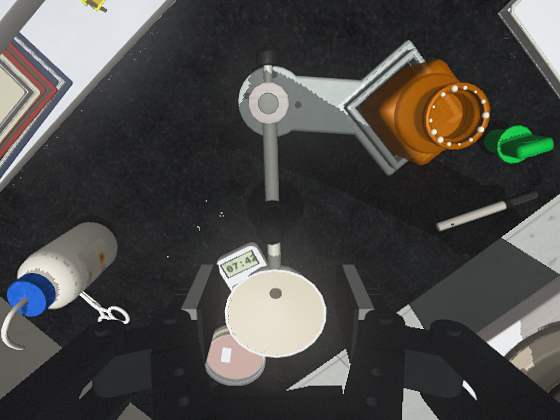

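The wrist view shows the post top at (268,102), the funnel rim centre at (275,313), the bottle mouth at about (459,115), and the black handle below the rod at about (273,235). I'll cast rays for these.

```bash
python3 - <<'E'
from h import *
np.set_printoptions(precision=4,suppress=True)
c=np.load("w7.npy",allow_pickle=True).item();im=cv2.imread("pics/w7.png")
hsv=cv2.cvtColor(im,cv2.COLOR_BGR2HSV)
m=((hsv[:,:,2]>170)).astype(np.uint8);m[:262]=0;m[360:]=0;m[:,:220]=0;m[:,332:]=0
cn,_=cv2.findContours(m,0,2);k=max(cn,key=cv2.contourArea)
h=cv2.convexHull(k);e=cv2.fitEllipse(h);print("rim",e)
F=np.array([onz(c,*p[0],.216)[:2] for p in h]);(fx,fy),r=cv2.minEnclosingCircle(F.astype(np.float32));print("funnel",fx,fy,"r",r)
P=onz(c,268,102,.214);print("post",P)
d=np.array([fx,fy])-P[:2];print(np.hypot(*d),"theta",(-135-np.degrees(np.arctan2(d[1],d[0]))+360)%360)
# amber mouth: white lip specks
w=((hsv[:,:,1]<60)&(hsv[:,:,2]>170)).astype(np.uint8);w[:75]=0;w[160:]=0;w[:,:418]=0;w[:,495:]=0
y,x=np.nonzero(w);print(len(x));e=cv2.fitEllipse(np.c_[x,y].astype(np.float32));print(e)
M=onz(c,*e[0],.152);print("mouth",M, M-P)
E
```

```text
rim ((249.72027587890625, 311.8561096191406), (100.33243560791016, 153.8072967529297), 91.3555679321289)
funnel 0.5118259191513062 0.1649949550628662 r 0.048683345317840576
post [0.6194 0.0602 0.214 ]
0.15015087101638322 theta 89.24031076912752
212
((458.0187683105469, 115.70030212402344), (52.929779052734375, 59.58287048339844), 37.5921745300293)
mouth [ 0.5135 -0.0454  0.152 ] [-0.1059 -0.1056 -0.062 ]
```

Emit:
jog_arm(plan=[[[0.28, 0.26, -1], 0.025], [[0, 0, -2.5], 0], [[0, 0, -2.5], 0], [[0, 0, -2.0], 0], [[0, 0, -0.8], 0], [[0, 0, 0], 0], [[0, 0, 0], 0]])

```text
clock: 21.1
tcp_pos: [0.5621, 0.1083, 0.2874]
orientation: [-2.952, 1.073, -0.001]
contact_force: [1.1, 0.5, -0.5]
grip_width: 0.0501
```

Emit:
jog_arm(plan=[[[0, 0, 0], 0], [[0, 0, 0], 0], [[0, 0, 0], 0], [[0, 0, 0], 0], [[0, 0, 0], 0], [[0, 0, 0], 0]], hand=0, grip_force=30)

```text
clock: 21.7
tcp_pos: [0.562, 0.1084, 0.2877]
orientation: [-2.952, 1.073, -0.002]
contact_force: [-1.8, -0.8, 6.5]
grip_width: 0.0149
```

```bash
python3 - <<'E'
from h import *
np.set_printoptions(precision=4,suppress=True)
o=get_obs();print(o["tcp_pos"],o["joints"],o["contact_force"],o["moment"],2*np.arctan(o["orientation"][1]/o["orientation"][0]))
P=np.array([.6187,.0597]);d=o["tcp_pos"][:2]-P;r=np.hypot(*d);a=np.arctan2(d[1],d[0]);print(r,a)
end=-3*np.pi/4+2*np.pi;print(end-a)
n=16;r=.075
A=np.linspace(a,end,n+1);X=P+r*np.c_[np.cos(A),np.sin(A)];print(100*np.diff(X,axis=0),(end-a)/n)
E
```

```text
[0.562  0.1084 0.2877] [-0.0509  0.3443 -0.3107  1.807   0.1228  1.0078 -2.6781] [-1.8164 -0.7538  6.4959] [-0.2136  0.4297 -0.0486] -0.6973182679463347
0.07480237256865702 2.432029922557922
1.4949608944293193
[[-0.4311 -0.5522]
 [-0.3777 -0.59  ]
 [-0.321  -0.6226]
 [-0.2615 -0.6499]
 [-0.1997 -0.6714]
 [-0.1362 -0.6871]
 [-0.0715 -0.6969]
 [-0.0062 -0.7005]
 [ 0.0592 -0.698 ]
 [ 0.1241 -0.6894]
 [ 0.1879 -0.6748]
 [ 0.25   -0.6544]
 [ 0.31   -0.6282]
 [ 0.3672 -0.5965]
 [ 0.4213 -0.5597]
 [ 0.4717 -0.5179]] 0.09343505590183246
```

Emit:
jog_arm(plan=[[[-0.43, -0.55, 0], 0.093], [[-0.38, -0.59, 0], 0.093], [[-0.32, -0.62, 0], 0.093], [[-0.26, -0.65, 0], 0.093], [[-0.2, -0.67, 0], 0.093], [[-0.14, -0.69, 0], 0.093], [[-0.07, -0.7, 0], 0.093], [[-0.01, -0.7, 0], 0.093]])

```text
clock: 22.5
tcp_pos: [0.5441, 0.0575, 0.2877]
orientation: [-3.139, -0.081, -0.004]
contact_force: [-0.4, 2.5, 4.3]
grip_width: 0.0149
```

Emit:
jog_arm(plan=[[[0.06, -0.7, 0], 0.093], [[0.12, -0.69, 0], 0.093], [[0.19, -0.67, 0], 0.093], [[0.25, -0.65, 0], 0.093], [[0.31, -0.63, 0], 0.093], [[0.37, -0.6, 0], 0.093], [[0.42, -0.56, 0], 0.093], [[0.47, -0.52, 0], 0.095], [[0, 0, 0], 0], [[0, 0, 0], 0]])

```text
clock: 23.5
tcp_pos: [0.5665, 0.0074, 0.2877]
orientation: [2.899, 1.21, 0.005]
contact_force: [1.7, 2.1, 5.1]
grip_width: 0.0144
```

```bash
python3 - <<'E'
from h import *
np.set_printoptions(precision=4,suppress=True)
o=get_obs();print(o["tcp_pos"],o["contact_force"],o["moment"],2*np.arctan(o["orientation"][1]/o["orientation"][0]))
P=np.array([.6187,.0597]);d=o["tcp_pos"][:2]-P;r=np.hypot(*d);a=np.arctan2(d[1],d[0]);print(r,a+3*np.pi/4)
b=grab_frame("scene")[:,:,::-1];w=grab_frame("wrist")[:,:,::-1];t=grab_frame("top")[:,:,::-1]
v=np.zeros((600,800,3),np.uint8);v[:300,:400]=cv2.resize(b[130:280,180:380],(400,300));v[:300,400:]=cv2.resize(w,(400,300))
v[300:,:400]=cv2.resize(t[140:290,170:370],(400,300));cv2.imwrite("pics/v8.png",v)
E
```

```text
[0.5665 0.0074 0.2877] [1.6725 2.0878 5.1243] [ 0.502  -0.4723  0.2013] 0.7908747306474533
0.07394380329880629 0.000877690056605207
```

View pics/v8.png

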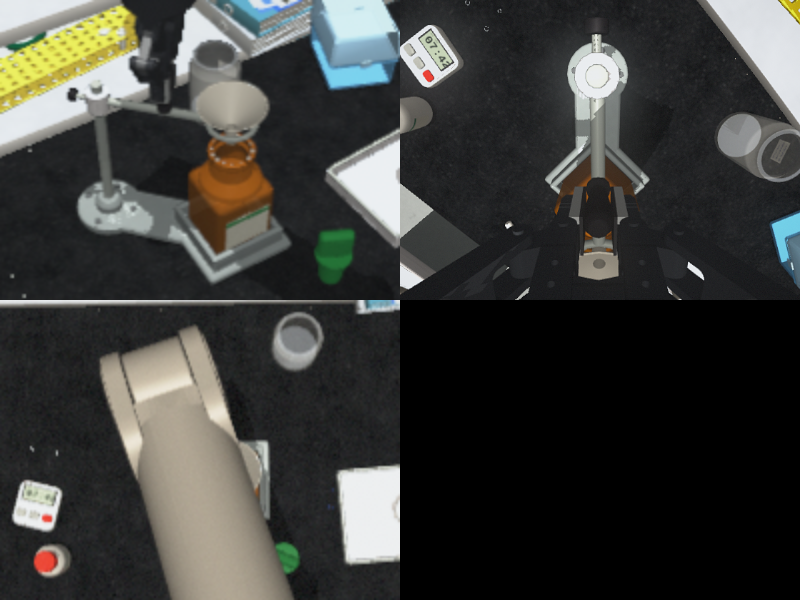

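The arm is aligned with the stand, and the funnel sits over the bottle at scene crop (232,110). I'll release, rise and check from above.

Emit:
jog_arm(plan=[[[0, 0, 0], 0], [[0, 0, 0], 0], [[0, 0, 0], 0], [[0, 0, 0], 0], [[0, 0, 0.5], 0], [[0, 0, 1], 0], [[0, 0, 2], 0], [[0, 0, 3], 0], [[0, 0, 3], 0], [[0, 0, 2], 0], [[0, 0, 0], 0], [[0, 0, 0], 0]], hand=4)

```text
clock: 24.85
tcp_pos: [0.5654, 0.0066, 0.4023]
orientation: [2.897, 1.213, 0.001]
contact_force: [-0.8, 0.2, 0.3]
grip_width: 0.0399
```

Emit:
jog_arm(plan=[[[-1, -3, 0], 0], [[-1, -4, 0], 0], [[-1, -4, 0], 0], [[-1, -4, 0], 0], [[-1, -4, 0], 0], [[-1, -4, 0], 0], [[-1, -4, 0], 0], [[-1, -4, 0], 0], [[-1, -4, 0], 0], [[-1, -3, 0], 0], [[0, 0, 0], 0], [[0, 0, 0], 0]])

```text
clock: 26.05
tcp_pos: [0.4648, -0.3737, 0.4003]
orientation: [-2.897, -1.21, 0.002]
contact_force: [-0.8, -0.1, -0.5]
grip_width: 0.0403
```

```bash
python3 - <<'E'
from h import *
np.set_printoptions(precision=4,suppress=True)
ct,cs=get_calibration("top"),get_calibration("scene")
b=grab_frame("scene")[:,:,::-1];t=grab_frame("top")[:,:,::-1];cv2.imwrite("pics/t9.png",t);cv2.imwrite("pics/s9.png",b)
print("top: rim pred",proj(ct,[.5137,-.0453,.216]),"scene rim pred",proj(cs,[.5137,-.0453,.216]),proj(ct,[.6187,.0597,.214]))
v=np.zeros((600,800,3),np.uint8);v[:300,:400]=cv2.resize(b[130:280,180:380],(400,300));v[:300,400:]=cv2.resize(b[150:270,300:460],(400,300))
q=cv2.resize(t[170:270,220:353],(400,300),interpolation=cv2.INTER_CUBIC)
for r,z,col in((.0375,.216,(0,0,255)),(.006,.162,(0,255,0))):
    cv2.polylines(q,[np.int32([(proj(ct,[.5137+r*np.cos(a),-.0453+r*np.sin(a),z])-[220,170]+.5)*3 for a in np.linspace(0,6.28,50)])],1,col,1)
v[300:,:400]=q;v[300:,400:]=cv2.resize(t[130:330,170:437],(400,300));cv2.imwrite("pics/v9.png",v)
E
```

```text
top: rim pred [284.4905 225.9393] scene rim pred [295.6976 182.6107] [240.9502 183.3659]
```

View pics/v9.png

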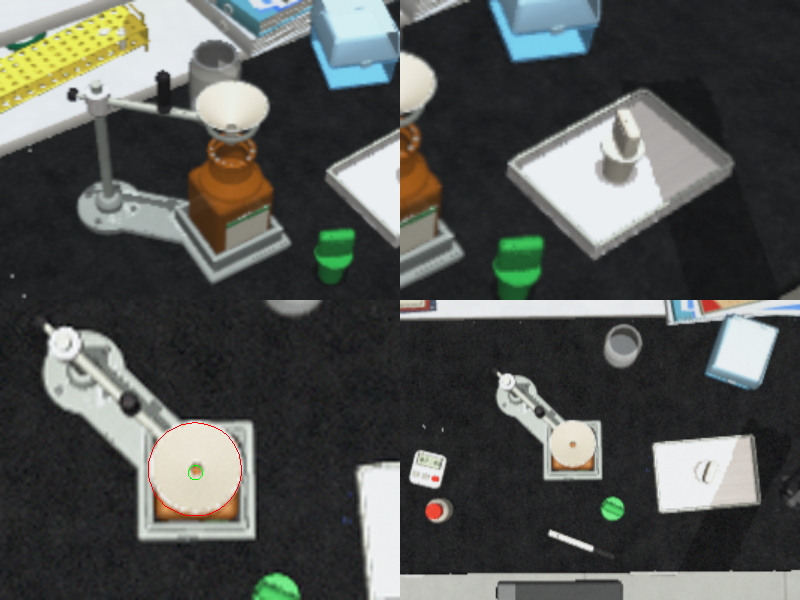

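The funnel rim and stem hole fall on the circles drawn over the mouth centre, and amber shows through the hole. The stopper stands in the tray, the bystanders are unmoved and the robot is clear, so I'm handing in.

```bash
python3 -c "
from h import *
print(hand_in(),get_obs()['clock'])"
```

```text
the job is handed in; nothing more can be done
the job is handed in; nothing more can be done
```

The job is done and handed in at about 27 s on the robot's clock; no verdict was reported.

- **Stopper:** I pinched the white stopper and worked it out with ±0.4 rad twists, rising about 2.2 mm per swing. I then lowered it until it touched the tray floor and released it. The last pictures show it standing upright in the tray.
- **Bottle:** It stayed down in its recess throughout. The image check showed under 0.1 px of movement at 10 mm of rise, and about 0.4 px at 23 mm and after the stopper was out. That could be up to 1–1.5 mm of shift within the recess play, or just a lighting change. I did not settle which.
- **Funnel arm:** I swung it from about 1.48 rad to about 0, let go of the handle and backed the robot away. The last top view shows the funnel rim and stem hole matching the outlines drawn over the bottle mouth to within about 1 px (2–3 mm).
- **Bystanders:** The jar, the reagent bottle and the green stopper look unmoved. Every force reading returned by the moves was below 15 N, the highest being 13.4 N when the stopper touched the tray.

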